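Shut the mini-centrifuge and start the spin

ROBOT

A 7-joint arm with a two-finger parallel gripper is mounted at the origin on the work surface. World frame = base frame: x ahead of the robot, y to its left, z up, the work surface at z = 0. Lengths are in m, angles in rad, forces in N, time in s.
With the tool pointing down it reaches from about 0.4 to 0.875 m from the base axis. Payload 19.3 kg.
Tool frame: the origin (TCP) lies midway between the tips of the shut fingers; the grasp point (between the pads) lies 19 mm behind it; z points along the fingers, y is the line along which they close (so a half turn about z gives the same grasp; the last joint's range is limited). The gripper opens to 85 mm and grips with 20 to 120 N. Pads are 22 mm wide; open, the fingers measure 114 mm over their backs; the gripper's body (76 mm by 85 mm) begins 54 mm behind the grasp point. The pads swing forward as they close: fully open they stand 13 mm farther back than shut.
Start: joints at [-0.07, 0.521, -0.036, 1.599, 0.021, 1.021, -0.113], TCP at [0.625, -0, 0.231] pointing down, gripper open.
Joint ranges: [-2.91, 2.91], [-0.3, 2.13], [-1.5, 1.42], [0.17, 2.43], [-1.26, 4.41], [0.16, 1.93], [-2.52, 2.52]. Speed limits (rad/s): [1.89, 1.89, 2.39, 2.39, 3.01, 3.01, 3.01].

INTERFACE

Orientations are given as [roll, pitch, yaw] about the fixed x, y, z axes, in that order (R = Rz(yaw) Ry(pitch) Rx(roll)).
In Python, from workcell import * gives the robot as it stands.
- The arm moves only by the shell command python3 -m creep 'ROWS' [FORCE]. ROWS is JSON, a list that holds one entry, the list of rows, each a list of 7 numbers: the closure, from -1 (fully open) to 1 (shut), then the shift along the tool's x, y, z in m, then the turn, a rotation vector about the tool's x, y, z in degrees. A call has 1 to 10 rows; each row shifts and turns the commanded pose from where the row before left it, along the tool's axes as they then stand; what a row does not reach is not made up. A row lasts 1/10 s, in which the tool goes at most 50 mm and 8.59 degrees, less where a joint would pass 70% of its speed; a pose out of reach is approached as far as the arm can. A call is refused whole if a number of a shift passes 0.05 or a number of a turn 8.59, either way. A call with a gripper value outside its range is refused whole. The fingers move at their own pace and stop on an object; FORCE is the grip in N (left out, the last holds). Time passes only in rows, so rows that do not move let the fingers close. It gives the time, the measured TCP pose, the force, the opening and the grip force at its end, in the units of the state.
- observe(): the state, without advancing time (a new reading comes with each control period).
- grab_frame(name): name is "scene" or "side" or "wrist"; returns a dict with "image" (420x560x3 uint8, red, green, blue), "range_z" (420x560 float32, m along the optical axis (not along the pixel's ray), 0 where there is no reading), "fx", "fy", "cx", "cy" (pixels), "k1" (the pictures are not rectified: a ray, as slopes to the right and down, at radius r is drawn at 1 + k1 r^2 times it, then the intrinsics apply), "R" (3x3) and "t" (3): a world point X has camera coordinates R X + t; the wrist camera has in their place "T_tool_cam" (4x4, takes a point from camera to tool coordinates, whose origin is the TCP and whose axes are the flange's). Camera axes: x right, y down, z forward; pixel columns grow to the right and rows downward; lengths in m; the calibration is good to about 2 mm. A picture is of the moment at which its call begins: read the wrist's pose just before it.
- job_done(): hands the job in; it is judged then, once.
Trained networks look in a picture, given as the dict that the camera call returned (one of the last four; its "shot" number tells which), for a name from the list of things; names that differ only in an ending like _2 or _b are one class to them, and where a whole thing is asked for, a point or a joint stands for the part that bears it (a point fixed in the world has none). Each returns a list of dicts, best first, with "confidence" (0 to 1); they miss things now and then, are a little off and sometimes report something else, mostly with a low value. They report only what shows in the picture. A call takes as long as a camera call.
- find_in(picture, thing): "extent" ([centre column, centre row, width, height] in pixels, round what is visible of it).
- outline_of(picture, thing): "region" (420x560 bool, what is visible of it) and "extent" ([centre column, centre row, width, height] in pixels, round what is visible of it).
- tip_of(picture, thing): "position" ([column, row] in pixels: a listed point, or the origin of a listed thing).
The state is a dict: "clock": time; "qpos": joint angles; "qd": joint speeds; "joint_efforts": joint torques, N m; "position": TCP position; "tool_rot": TCP orientation; "force": force on the tool from outside, world axes, zero at the start; "moment": the same for the moment, N m; "grip_width": finger opening in m; "finger_force": force on a finger pad.
Only numpy, scipy, OpenCV 4.12 (cv2) and the standard library are available. Lean on these libraries where they do the work, as an engineer would, in place of code of your own. Each camera call takes 0.05 s, during which the arm holds its last target. There are 200 camera calls.

TASK

Push the open lid of the small benchtop centrifuge over and down with your fingertips until it is fully shut, then press the wide bar-shaped start key on its front panel all the way down and let it come back up. Push the lid only on its outer face, never on the padded inside, and do not press the small round stop key. Leave the centrifuge standing where it is, neither lifted nor shoved along the bench, and leave the bottle, the tip box and the tube rack alone.

Things in the scene. Friction and masses are not known exactly. Their poses are not given: they have to be found in the camera images.
- centrifuge: Mini-centrifuge, white plastic, standing loose on rubber feet, about 1.5 to 2.2 kg. 200 mm deep (its x) by 180 mm wide (its y). Origin: centre of its footprint, on the bench. Its own -x is the front (turned roughly to the robot), +z up. The front 62 mm is a level key panel, top 90 mm above the bench; behind it is the open rotor chamber, whose rim is 104 mm above the bench; the rotor inside stays below the rim.
- lid_hinge (a point): Point on the lid's hinge line, half-way across its width: 96 mm behind the centrifuge's origin (its +x) and 104.5 mm above the bench. The hinge line runs along the centrifuge's y. Not moved by the lid.
- lid_edge (a point): Middle of the free edge of the lid, on the lid's outer face; moves with the lid. 130 mm from the hinge line along the lid, and 10 mm (the lid's thickness) out from the hinge plane. The outer face faces up when shut and away from the robot (the centrifuge's +x) when the lid stands upright.
- lid (a joint): Angle of the lid, rad: 0 = shut, level on the rim; 1.57 = upright; it starts between about 1.35 and 1.75 and goes to 1.9. Flat grey lid 132 mm long, 180 mm wide, 10 mm thick, 0.15 kg, hinged at the back; seen from the hinge, at angle a it points cos(a) forward (the centrifuge's -x) and sin(a) up. The hinge is stiff (0.15 N m of friction, 1 to 2 N at the free edge): the lid stays at any angle where it is left and does not fall or latch.
- liner: Black rubber pad, 98 x 134 x 4 mm, on the inside face of the lid, facing the robot while the lid is open. Not to be touched. Origin: centre of the lid's inside face, 4 mm below it (at the pad's surface).
- start_key_top (a point): Centre of the top of the start key: a bar 20 mm (centrifuge's x) by 38 mm (its y), standing 9 mm above the panel, 70 mm in front of the origin (its -x) and 42 mm to its +y side; 99 mm above the bench when up. The shut lid's front edge is 36 mm behind it and its top is 15 mm higher.
- start_key (a joint): Travel of the start key, m: 0 = up, 0.006 = fully down. Pressed downward; springs back; about 1.2 N to start, 4.8 N at the bottom.
- stop_key_top (a point): Centre of the top of the stop key: a round key of 20 mm diameter, standing 9 mm above the panel, 70 mm in front of the origin and 48 mm to its -y side. Not to be pressed.
- stop_key (a joint): Travel of the stop key, m: 0 = up, 0.006 = fully down.
- bottle: Amber reagent bottle with blue cap, 72 mm diameter, 150 mm tall, loose, standing beside the centrifuge. Origin: centre of its foot.
- tip_box: Blue pipette-tip box with clear cover, 88 x 123 x 66 mm, loose, on the other side of the centrifuge from the bottle. Origin: centre of its underside.
- tube_rack: White rack with four capped tubes, 60 x 150 mm, 76 mm tall, loose, behind the centrifuge. Origin: centre of its underside.

How it is judged:
By the outcome, as a careful person would: the job done as asked, in the order asked, and still so for the second after the job is handed in, with the robot touching nothing.
It also fails if it takes over 45 s, if anything falls off the work surface, if the arm or the gripper's body presses on something with over 40 N, if the wrist force passes 120 N, or if a joint passes its speed limit or range.

## Working session

There is one attempt and no reset: what is moved stays moved. The work goes in short steps, Python scripts to look and compute and a shell command to move; the robot and the scene stay as the last step left them, time stands still between calls to the robot, and variables do not carry over. Pictures are saved under pics/ and viewed, at most 10 in all, crops included, and the job is handed in when it is done.

```bash
mkdir -p pics; cat > h.py <<'E'
from workcell import *
import numpy as np, cv2
from scipy.spatial.transform import Rotation as Ro
def toworld(f,px,z=None,st=None):
    """pixels Nx2 -> world, by range image"""
    px=np.atleast_2d(np.array(px,float))
    K=np.array([[f['fx'],0,f['cx']],[0,f['fy'],f['cy']],[0,0,1.]])
    n=cv2.undistortPoints(px[:,None],K,np.array([f['k1'],0,0,0,0.]))[:,0]
    # model: distorted = (1+k1 r^2)*undistorted, same as OpenCV
    if z is None: z=np.array([f['range_z'][int(round(v)),int(round(u))] for u,v in px])
    c=np.c_[n*z[:,None],z]
    if 'R' in f: return (c-np.array(f['t']))@np.array(f['R'])
    T=np.array(f['T_tool_cam']); c=c@T[:3,:3].T+T[:3,3]
    return c@Ro.from_euler('xyz',st['tool_rot']).as_matrix().T+np.array(st['position'])
def cloud(f,mask,st=None):
    v,u=np.nonzero(mask&(f['range_z']>0)); return toworld(f,np.c_[u,v],f['range_z'][v,u],st)
E
python3 - <<'E'
from h import *
s=observe();print({k:np.round(v,3).tolist() for k,v in s.items()})
ims=[]
for n in ['scene','side']:
    f=grab_frame(n);ims.append(f['image'])
    for t in ['start_key_top','stop_key_top','lid_edge','lid_hinge','centrifuge','liner','bottle','tip_box','tube_rack']:
        r=tip_of(f,t)
        for d in r[:1]:
            p=d['position']
            try:w=toworld(f,p)[0].round(3)
            except Exception as e:w=e
            print(n,t,round(d['confidence'],2),np.round(p,1),w)
    for t in ['lid','centrifuge','bottle','tip_box','tube_rack','liner']:
        r=outline_of(f,t)
        if r:
            c=cloud(f,r[0]['region']);print(n,t,round(r[0]['confidence'],2),np.percentile(c,[2,50,98],axis=0).round(3).tolist())
for i,im in enumerate(ims): cv2.imwrite(f'pics/a{i}.png',im[:,:,::-1])
E
```

```text
{'clock': 0.0, 'qpos': [-0.07, 0.522, -0.036, 1.6, 0.021, 1.021, -0.113], 'qd': [0.0, 0.0, -0.001, 0.001, -0.002, 0.001, 0.0], 'joint_efforts': [-0.004, -92.711, 1.978, -36.993, 0.018, 0.008, -0.0], 'position': [0.625, -0.0, 0.231], 'tool_rot': [-3.141, 0.0, 1.571], 'force': [0.47, -0.306, 0.604], 'moment': [-0.008, -0.021, -0.022], 'finger_force': 0.0, 'grip_width': 0.086}
scene start_key_top 0.39 [274.4 168.2] [0.489 0.098 0.098]
scene stop_key_top 0.51 [240.  188.7] [0.482 0.011 0.101]
scene lid_edge 0.64 [314.8 186.7] [ 0.688 -0.011  0.326]
scene lid_hinge 0.66 [312.3 233.9] [0.661 0.031 0.122]
scene centrifuge 0.71 [278.6 230.2] [ 0.643 -0.035  0.188]
scene liner 0.63 [311.9 232.7] [0.659 0.031 0.124]
scene bottle 0.84 [192.  283.9] [ 0.568 -0.178  0.074]
scene tip_box 0.71 [361.7 194.3] [0.644 0.2   0.067]
scene tube_rack 0.59 [237.  186.7] [0.474 0.011 0.1  ]
scene lid 0.6 [[0.633, -0.052, 0.11], [0.653, 0.013, 0.175], [0.669, 0.119, 0.236]]
scene centrifuge 0.62 [[0.461, -0.052, 0.018], [0.64, 0.009, 0.101], [0.668, 0.118, 0.234]]
scene bottle 0.88 [[0.518, -0.202, 0.008], [0
[... 450 characters left out ...]
 0.012 0.145]
side bottle 0.6 [299.5 172.5] [ 0.535 -0.132  0.033]
side tip_box 0.84 [247.  305.2] [0.614 0.281 0.065]
side tube_rack 0.92 [219.3 207.4] [0.713 0.02  0.052]
side lid 0.91 [[0.631, -0.034, 0.118], [0.646, 0.073, 0.206], [0.668, 0.124, 0.236]]
side centrifuge 0.65 [[0.465, -0.04, 0.017], [0.574, 0.072, 0.087], [0.662, 0.145, 0.233]]
side bottle 0.6 [[0.503, -0.174, 0.011], [0.536, -0.145, 0.086], [0.569, -0.131, 0.149]]
side tip_box 0.77 [[0.581, 0.189, 0.011], [0.622, 0.263, 0.065], [0.664, 0.305, 0.069]]
side tube_rack 0.95 [[0.7, -0.086, 0.003], [0.723, 0.004, 0.052], [0.756, 0.06, 0.078]]
side liner 0.73 [[0.631, -0.184, 0.003], [0.643, 0.049, 0.182], [0.661, 0.103, 0.222]]
```

```bash
python3 -c "
import cv2,numpy as np
a=cv2.imread('pics/a0.png');b=cv2.imread('pics/a1.png')
cv2.imwrite('pics/ab.png',cv2.resize(np.vstack([a,b]),(400,600)))"
```

```text
(no output)
```

View pics/a0.png

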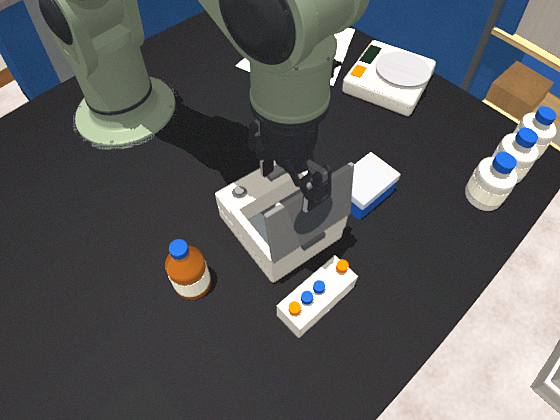

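View pics/a1.png

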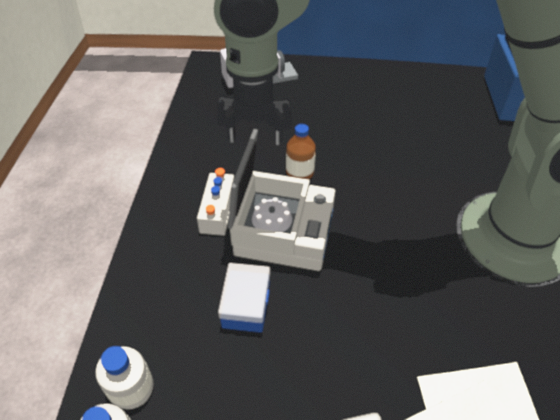

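The scene camera looks from behind: the lid stands about upright with its outer face toward the camera (edge about (315,187)), the gripper is just above and in front of it, and the keys are at (240,189) and (275,170). The side view shows the keys at (314,228) and (321,198), with the rack behind the lid. Next I raise the arm, shut the fingers, and fit the planes.

```bash
python3 -m creep '[[[1,0,0,-0.03,0,0,0],[1,0,0,-0.04,0,0,0],[1,0,0,-0.04,0,0,0],[1,0,0,0,0,0,0],[1,0,0,0,0,0,0]]]'
cat > m.py <<'E'
from h import *
def plane(c):
    best=None;rng=np.random.default_rng(0)
    for _ in range(300):
        a=c[rng.choice(len(c),3,False)];n=np.cross(a[1]-a[0],a[2]-a[0]);n/=np.linalg.norm(n)+1e-12
        k=abs((c-a[0])@n)<.002
        if best is None or k.sum()>best.sum():best=k
    q=c[best];m=q.mean(0);n=np.linalg.svd(q-m,full_matrices=False)[2][2];return m,n,q
for cam in ['scene','side']:
    f=grab_frame(cam);r=outline_of(f,'lid')
    if r:
        c=cloud(f,cv2.erode(r[0]['region'].astype(np.uint8),np.ones((3,3)))>0)
        m,n,q=plane(c);n*=np.sign(n[0])
        print(cam,'lid',len(q),len(c),'centre',m.round(4),'n',n.round(3),'angle',np.pi/2-np.arctan2(n[2],np.hypot(*n[:2])),'yaw',np.arctan2(n[1],n[0]),'lo/hi',np.percentile(q,[1,99],axis=0).round(3).tolist())
    for t in ['start_key_top','stop_key_top','lid_edge']:
        for d in tip_of(f,t)[:1]: print(cam,t,round(d['confidence'],2),np.round(d['position'],1),toworld(f,d['position'])[0].round(4))
    # panel / base: points at z~.09 
    c=cloud(f,f['range_z']>0)
    k=(abs(c[:,2]-.09)<.004)&(c[:,0]>.4)&(c[:,0]<.6)&(c[:,1]>-.1)&(c[:,1]<.2);p=c[k]
    if len(p)>50:print('panel',len(p),'box',[np.round(x,3) if np.isscalar(x) else np.round(x,4) for x in cv2.minAreaRect((p[:,:2]).astype(np.float32)*1000)])
    k=(c[:,2]>.08)&(c[:,2]<.108)&(c[:,0]>.4)&(c[:,0]<.7)&(c[:,1]>-.1)&(c[:,1]<.2);p=c[k]
    print('body',len(p),[np.round(x,2) for x in cv2.minAreaRect((p[:,:2]).astype(np.float32)*1000)])
    cv2.imwrite(f'pics/b_{cam}.png',f['image'][:,:,::-1])
E
python3 m.py
```

```text
clock: 2.1
position: [0.6252, -0.0, 0.3419]
tool_rot: [3.14, -0.0, 1.571]
force: [0.0, -0.6, -0.6]
grip_width: 0.0123
finger_force: 0.0
scene lid 3947 4156 centre [0.652  0.0281 0.1799] n [ 0.983 -0.126  0.131] angle 1.4398247079469377 yaw -0.12743050310530532 lo/hi [[0.635, -0.053, 0.113], [0.669, 0.118, 0.235]]
scene start_key_top 0.64 [275.7 169.5] [0.4956 0.0954 0.1023]
scene stop_key_top 0.42 [239.8 189.8] [0.4841 0.0091 0.1011]
scene lid_edge 0.93 [314.1 185.9] [0.6438 0.0415 0.2376]
panel 1717 box [array([533.7796,  50.0842]), array([181.0522, 153.4373]), np.float64(83.318)]
body 3798 [array([562.65,  46.83]), array([181.65, 210.95]), np.float64(82.85)]
side lid 427 795 centre [0.6453 0.0652 0.1984] n [ 0.985 -0.153  0.08 ] angle 1.490388466021157 yaw -0.1538966278904567 lo/hi [[0.631, -0.017, 0.141], [0.658, 0.125, 0.235]]
side start_key_top 0.72 [315.3 226.8] [0.4894 0.0947 0.0956]
side stop_key_top 0.52 [316.  221.1] [0.4886 0.0827 0.1003]
side lid_edge 0.8 [242.3 152.2] [ 0.6964 -0.2303  0.0014]
panel 1709 box [array([533.9593,  50.9581]), array([183.0673, 149.0426]), np.float64(83.676)]
body 3991 [array([560.55,  46.22]), array([184.98, 203.28]), np.float64(82.42)]
```

```bash
python3 -m creep '[[[1,0,0,0,0,0,7.2],[1,0.02,0.03,0,0,0,0],[1,0.018,0.036,0,0,0,0],[1,0,0,0.035,0,0,0],[1,0,0,0.035,0,0,0],[1,0,0,0.035,0,0,0],[1,0,0,0.027,0,0,0],[1,0,0,0,0,0,0],[1,0,0,0,0,0,0]]]'
cat > p.py <<'E'
from h import *
import sys
s=observe();d=np.array(s['position'])-[.557,.0465,0];c,q=np.cos(-.125),np.sin(-.125)
print('local',np.round([c*d[0]+q*d[1],-q*d[0]+c*d[1],d[2]],4),'F',np.round(s['force'],1),s['clock'],np.round(s['tool_rot'],3))
if len(sys.argv)>1: cv2.imwrite('pics/'+sys.argv[1]+'.png',np.vstack([grab_frame('side')['image'][100:350,130:430],grab_frame('scene')['image'][100:350,130:430]])[:,:,::-1])
E
python3 p.py c1
```

```text
clock: 3.5
position: [0.6955, 0.0294, 0.21]
tool_rot: [3.141, 0.0, 1.445]
force: [-0.1, 0.8, -0.5]
grip_width: -0.0001
finger_force: 0.0
local [0.1395 0.0003 0.21  ] F [-0.1  0.8 -0.5] 3.5 [3.141 0.    1.445]
```

View pics/c1.png

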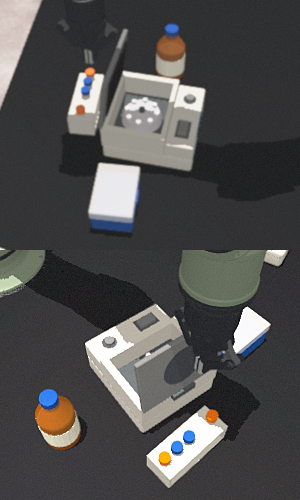

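Shut fingers are behind the lid (side crop about (90,55)), clear of the rack. I push along the lid's arc.

```bash
python3 -m creep '[[[1,0,-0.02,-0.0025,0,0,0],[1,0,-0.02,-0.0025,0,0,0],[1,0,-0.011,0.002,0,0,0],[1,0,-0.011,0.002,0,0,0],[1,0,0,0,0,0,0],[1,0,0,0,0,0,0]]]'; python3 p.py c2; sed 's/^/ /' /dev/null; python3 m.py | grep lid
```

```text
clock: 4.2
position: [0.6345, 0.0372, 0.2116]
tool_rot: [3.14, -0.0, 1.445]
force: [0.3, 0.9, -0.3]
grip_width: 0.0002
finger_force: 0.0
local [0.0781 0.0004 0.2116] F [ 0.3  0.9 -0.3] 4.2 [ 3.14  -0.     1.445]
scene lid 4044 4177 centre [0.6377 0.0202 0.1676] n [ 0.928 -0.12   0.352] angle 1.2107751249182623 yaw -0.12819289211090112 lo/hi [[0.608, -0.05, 0.114], [0.666, 0.12, 0.229]]
scene lid_edge 0.78 [299.2 175.3] [0.6233 0.0275 0.2577]
side lid 248 465 centre [0.6371 0.0868 0.1953] n [ 0.925 -0.101  0.366] angle 1.1955835349369088 yaw -0.10850469439230019 lo/hi [[0.616, 0.006, 0.137], [0.662, 0.128, 0.231]]
side lid_edge 0.68 [255.5 159.3] [0.6214 0.0323 0.2228]
```

View pics/c2.png

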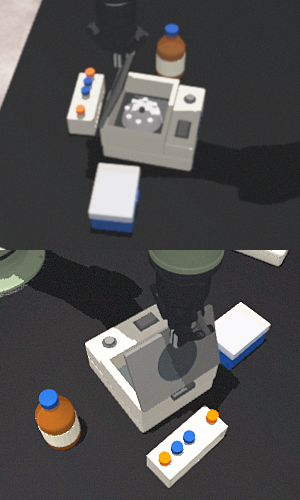

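The lid is at 1.21 rad, as predicted, with the fingertips on its outer face. I continue the arc.

```bash
python3 -m creep '[[[1,0,-0.0105,0.0045,0,0,0],[1,0,-0.0105,0.0045,0,0,0],[1,0,-0.0092,0.006,0,0,0],[1,0,-0.0092,0.006,0,0,0],[1,0,-0.0078,0.0078,0,0,0],[1,0,-0.0078,0.0078,0,0,0],[1,0,-0.0062,0.0092,0,0,0],[1,0,-0.0062,0.0092,0,0,0],[1,0,-0.0042,0.01,0,0,0],[1,0,-0.0042,0.01,0,0,0]]]'; python3 p.py c3; python3 m.py | grep lid
```

```text
clock: 5.8
position: [0.5582, 0.0467, 0.1344]
tool_rot: [-3.141, 0.0, 1.445]
force: [1.4, -0.5, 0.2]
grip_width: -0.0004
finger_force: 0.3
local [0.0011 0.0003 0.1344] F [ 1.4 -0.5  0.2] 5.8 [-3.141  0.     1.445]
scene lid 4584 5116 centre [0.5995 0.0341 0.1247] n [ 0.174 -0.022  0.984] angle 0.17656757831946424 yaw -0.1258912416543744 lo/hi [[0.527, -0.046, 0.114], [0.659, 0.129, 0.137]]
scene lid_edge 0.92 [270.2 178.5] [0.4989 0.0769 0.0918]
side lid 2065 2632 centre [0.5998 0.0678 0.125 ] n [ 0.172 -0.02   0.985] angle 0.17444381241842577 yaw -0.11688803009536637 lo/hi [[0.531, -0.037, 0.114], [0.661, 0.133, 0.137]]
side lid_edge 0.82 [298.7 193.8] [0.5296 0.0393 0.1359]
```

```bash
python3 -m creep '[[[1,0,-0.002,0.008,0,0,0],[1,0,-0.001,0.008,0,0,0],[1,0,0,0.003,0,0,0],[1,0,0,0.001,0,0,0],[1,0,0,0,0,0,0]]]'; python3 -m creep '[[[1,0,0,0.001,0,0,0],[1,0,0,0.001,0,0,0],[1,0,0,0,0,0,0]]]'
```

```text
clock: 6.9
position: [0.5554, 0.047, 0.115]
tool_rot: [-3.141, 0.0, 1.445]
force: [0.3, 0.2, 0.6]
grip_width: -0.0
finger_force: 0.0
clock: 7.2
position: [0.5558, 0.0471, 0.1143]
tool_rot: [3.141, -0.0, 1.445]
force: [-6.0, -0.5, 17.9]
grip_width: 0.0001
finger_force: 9.0
```

A firm 18 N reaction at z=0.114 means the lid is on the rim. I back off and check.

```bash
python3 -m creep '[[[1,0,0,-0.01,0,0,0],[1,0,0,-0.025,0,0,0],[1,0,0,-0.035,0,0,0],[1,0,0,0,0,0,0],[1,0,0,0,0,0,0]]]'; python3 p.py c4; python3 m.py | grep -E 'lid|top'
```

```text
clock: 7.7
position: [0.556, 0.0471, 0.1841]
tool_rot: [3.14, -0.0, 1.445]
force: [-0.8, 0.1, -0.3]
grip_width: 0.0001
finger_force: 0.0
local [-0.0011  0.0004  0.1841] F [-0.8  0.1 -0.3] 7.7 [ 3.14  -0.     1.445]
scene start_key_top 0.4 [275.6 168.8] [0.5598 0.0363 0.2103]
scene lid_edge 0.62 [269.3 184.2] [0.5089 0.0653 0.0925]
side lid 2646 3280 centre [0.5928 0.0523 0.1146] n [0.    0.003 1.   ] angle 0.002590354008231488 yaw 1.4864960436509391 lo/hi [[0.524, -0.041, 0.113], [0.657, 0.132, 0.117]]
side start_key_top 0.61 [315.2 225. ] [0.4899 0.0922 0.0985]
side stop_key_top 0.6 [320.9 195.2] [0.4807 0.0028 0.0975]
side lid_edge 0.68 [301.6 201.8] [0.5226 0.0341 0.1055]
```

View pics/c4.png

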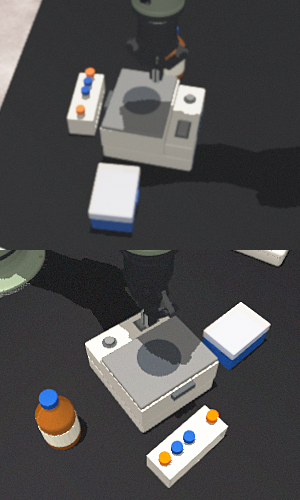

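The lid reads 0.003 rad with its top at 0.1146 m, so it is shut. Now over the start key.

```bash
python3 -m creep '[[[1,0.014,-0.023,0,0,0,0],[1,0.014,-0.023,0,0,0,0],[1,0.0136,-0.023,0,0,0,0],[1,0,0,0.03,0,0,0],[1,0,0,0.03,0,0,0],[1,0,0,0.017,0,0,0],[1,0,0,0,0,0,0],[1,0,0,0,0,0,0]]]'; python3 p.py c5
```

```text
clock: 9.1
position: [0.4925, 0.097, 0.1067]
tool_rot: [-3.142, 0.0, 1.445]
force: [0.8, 0.4, 0.5]
grip_width: -0.0001
finger_force: 0.0
local [-0.0703  0.0421  0.1067] F [0.8 0.4 0.5] 9.1 [-3.142  0.     1.445]
```

View pics/c5.png

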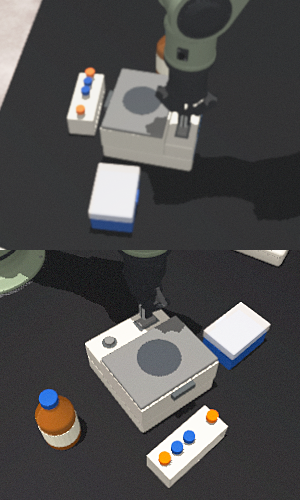

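The fingertips sit right over the bar key (side crop about (183,130)). I press in small steps.

```bash
python3 -m creep '[[[1,0,0,0.005,0,0,0],[1,0,0,0.003,0,0,0],[1,0,0,0.003,0,0,0],[1,0,0,0,0,0,0]]]'; python3 -m creep '[[[1,0,0,0.0015,0,0,0],[1,0,0,0,0,0,0],[1,0,0,0,0,0,0]]]';
```

```text
clock: 9.6
position: [0.4925, 0.097, 0.0952]
tool_rot: [3.141, -0.0, 1.445]
force: [0.7, -0.6, 3.5]
grip_width: 0.0
finger_force: 1.7
clock: 9.9
position: [0.4925, 0.097, 0.0939]
tool_rot: [3.141, -0.0, 1.445]
force: [1.5, 0.2, 5.0]
grip_width: -0.0001
finger_force: 2.1
```

```bash
python3 -m creep '[[[1,0,0,0.001,0,0,0],[1,0,0,0,0,0,0],[1,0,0,0,0,0,0]]]'; python3 -m creep '[[[1,0,0,0.0008,0,0,0],[1,0,0,0,0,0,0],[1,0,0,0,0,0,0]]]'
```

```text
clock: 10.2
position: [0.4925, 0.097, 0.093]
tool_rot: [3.141, -0.0, 1.445]
force: [1.0, 0.3, 8.5]
grip_width: -0.0001
finger_force: 4.0
clock: 10.5
position: [0.4926, 0.0971, 0.0927]
tool_rot: [3.141, -0.0, 1.445]
force: [-2.9, -0.5, 21.3]
grip_width: -0.0002
finger_force: 10.5
```

The key hit its hard stop (21 N, z=0.0927). I release, retreat and check.

```bash
python3 -m creep '[[[1,0,0,-0.006,0,0,0],[1,0,0,-0.014,0,0,0],[1,0,0,-0.04,0,0,0],[1,0,0,-0.05,0,0,0],[1,0,0,-0.05,0,0,0],[1,0,0,0,0,0,0],[1,0,0,0,0,0,0],[1,0,0,0,0,0,0]]]'; python3 p.py c6; python3 m.py | grep -E 'lid|top|body'
```

```text
clock: 11.3
position: [0.4916, 0.0968, 0.251]
tool_rot: [-3.14, 0.001, 1.445]
force: [-0.6, 0.2, -0.6]
grip_width: 0.0001
finger_force: 0.0
local [-0.0712  0.0418  0.251 ] F [-0.6  0.2 -0.6] 11.3 [-3.140e+00  1.000e-03  1.445e+00]
scene lid 4842 5292 centre [0.5936 0.0384 0.1155] n [ 0.003 -0.001  1.   ] angle 0.0028681175629512445 yaw -0.21592827296586725 lo/hi [[0.525, -0.046, 0.114], [0.658, 0.129, 0.118]]
scene stop_key_top 0.4 [239.4 187.4] [0.4797 0.0119 0.1023]
scene lid_edge 0.85 [268.8 183.3] [0.5045 0.0678 0.0891]
body 2745 [array([562.38,  46.67]), array([181.51, 211.09]), np.float64(82.92)]
side lid 2720 3523 centre [0.5919 0.0495 0.1146] n [0.003 0.001 1.   ] angle 0.0036223858136028575 yaw 0.29673698535522464 lo/hi [[0.526, -0.044, 0.113], [0.659, 0.133, 0.117]]
side start_key_top 0.7 [312.7 222. ] [0.4955 0.0829 0.0969]
side stop_key_top 0.65 [242.3 197.7] [0.6528 0.0426 0.1152]
side lid_edge 0.7 [297.3 202.9] [0.5315 0.0488 0.117 ]
body 2631 [array([564.56,  46.45]), array([184.78, 212.05]), np.float64(82.83)]
```

View pics/c6.png

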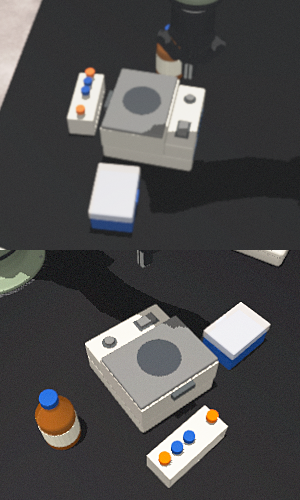

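The lid is flat on the rim, the start key is back up, the centrifuge has not moved, and the neighbours are untouched.

```bash
python3 -c "
from workcell import *
print(job_done())"
```

```text
the job is handed in; nothing more can be done
None
```

The job is handed in: the lid was pushed shut on its outer face (measured about 0.003 rad), the start key was pressed to its stop and released, and the centrifuge, bottle, tip box and tube rack stayed where they were.

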